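# Set a rinsed jar upside down on the jar dryer and start its timer

## Task

Put the empty glass jar mouth-down over the spring-fingered post of the white jar dryer and push it down until its rim sits fully home on the black seat ring, without banging the glass, and let it go. Then roll the dryer's timer wheel with a fingertip, click by click, until the face with three dots is on top. Leave the blue paint bottle, the blue-banded paint tube and the jar of rinsing water where they are.

Things in the scene. Friction and masses are not known exactly. Their poses are not given: they have to be found in the camera images.
- glass_jar: Empty clear glass jar, 61 mm wide over its four flats (+-x, +-y; rounded corners 65 mm), 96 mm tall, about 0.22 kg; at the start lying on a flat on the table, mouth roughly to the robot's left. Origin: centre of the outside of its base; own +z runs along its axis to the mouth (level at the start, straight down when inverted), own y is level at the start.
- jar_mouth (a point): Centre of the jar's rim plane, 96.5 mm from its base along its +z. The jar is 61 mm wide from the base to 74 mm; the neck above is 58 mm wide outside, 49 mm inside; walls about 4 mm.
- jar_dryer: White appliance fixed to the table, 110 (own x) x 250 (own y) x 48 mm tall; origin: centre of its underside, own z up, own -x faces the robot. At own y = +68 mm an upright steel post, 24 mm thick, rises 66 mm above its seat ring. It wears three bowed spring fingers, narrow at the top, bulging to 29 mm radius at 29 mm above the seat, which centre a jar let down over them.
- seat (a point): Centre of the top of the black rubber seat ring (72 mm across) at the foot of the post, 52 mm above the table; axes as jar_dryer. The jar's rim must come to rest on it. Let down, the mouth meets the spring fingers 42 to 36 mm above the seat and the jar stays up there by itself: it takes a push of 6 to 16 N; some 15 mm lower the push fades, until the rim meets the ring.
- wheel_top (a point): Top point of the timer wheel's drum (fixed, does not turn), at the dryer's own y = -72 mm, 7.5 mm above its deck. The wheel's axis is the dryer's y, 21.5 mm below this point. Black drum 43 mm across, 20 mm wide; eight orange ridges stand 3.8 mm proud of it, midway between its eight faces, 5.6 mm thick.
- timer_wheel (a joint): Timer wheel angle, rad. It clicks into places 0.785 apart: at 0 the face without dots is on top, at 0.785 one dot, 1.571 two, 2.356 three, and so on. It grows as the top of the wheel rolls away from the robot (dryer's +x). A click takes about 4 N along the rim; past half way it snaps on to the next place by itself. It starts at no dot or one dot.
- blue_bottle: Blue paint bottle, 70 mm wide, 188 mm tall, standing; bystander. Origin: centre of its underside.
- blue_tube: Paint tube with a blue band, 35 x 134 x 24 mm, lying; bystander. Origin: centre of its underside.
- water_glass: Glass jar of grey rinsing water, 73 mm wide, 100 mm tall, standing; bystander. Origin: centre of its underside.
There are look-alikes about, which are no part of the job. What is shaped like the glass_jar but red is not meant.

How it is judged (in metres and radians):
On the way, in this order (a step that is already met when the one before it is completed fails the run):
1. the jar is upside down on the post, its rim home on the seat ring, and let go (z of jar_mouth in the frame of seat below 0.003 m and horizontal distance between jar_mouth and seat below 0.007 m and angle between glass_jar's own z axis and vertical above 3.05 rad and contact force between glass_jar and the arm below 0.2 N and contact force between glass_jar and the fingers below 0.2 N), for 0.3 s.
2. the timer wheel stands at three dots (value of joint timer_wheel between 2.16 and 2.55 rad), for 0.3 s.
At the end, for the whole second after the job is handed in: The jar stands upside down over the post, at rest, its rim within 3 mm of the seat ring's top, within 7 mm of its centre and its axis within 5 degrees of vertical; the timer wheel stands at three dots (2.356 rad, within 0.19); the three bystanders are within 30 mm of where they were (all of step 2 and z of jar_mouth in the frame of seat below 0.003 m and horizontal distance between jar_mouth and seat below 0.007 m and angle between glass_jar's own z axis and vertical above 3.05 rad and linear speed of glass_jar below 0.02 m/s); the robot touches nothing.
It fails at once if the jar is banged or forced: more than 60 N between jar and dryer (contact force between glass_jar and jar_dryer above 60 N).
It fails at once if the arm or the gripper's body, not the fingers, pushes on the dryer with more than 5 N (contact force between the arm and jar_dryer above 5 N).
It fails at once if the blue bottle is moved more than 30 mm (distance of blue_bottle from where it was at the start of the episode above 0.03 m).
It fails at once if the paint tube is moved more than 30 mm (distance of blue_tube from where it was at the start of the episode above 0.03 m).
It fails at once if the water-filled jar is moved more than 30 mm (distance of water_glass from where it was at the start of the episode above 0.03 m).
It also fails if it takes over 64 s, if anything falls off the work surface, if the arm or the gripper's body presses on something with over 40 N, if the wrist force passes 120 N, or if a joint passes its speed limit or range.

## Robot

A 6-joint arm with a two-finger parallel gripper is mounted at the origin on a cart in front of the work surface, level with it; the furniture and walls round the work are solid. World frame = base frame: x ahead of the robot, y to its left, z up, the work surface at z = 0. Lengths are in mm, angles in rad, forces in N, time in s.
With the tool pointing down it reaches from about 275 to 725 mm from the base axis. Payload 5.6 kg.
Tool frame: the origin (TCP) lies at the very end of the fingers, on their centre line; the grasp point (between the pads) lies 19 mm behind it (arm.grip_depth is the distance from the TCP to the grasp point, in mm); z points along the fingers, y is the line along which they close (so a half turn about z gives the same grasp; the last joint's range is limited). The gripper opens to 85 mm and grips with 20 to 120 N. Pads are 22 mm wide; open, the fingers measure 114 mm over their backs; the gripper's body (76 mm by 85 mm) begins 54 mm behind the grasp point. The pads swing forward as they close: fully open they stand 13 mm farther back than shut.
Start: joints at [-0.982, 0.255, 0.108, 0, -1.424, -0.285], TCP at [164.551, -524.801, 231.283] pointing down, gripper open.
Joint ranges: [-2.95, 2.95], [-1.21, 1.97], [-1.09, 1.5], [-2.87, 1.71], [-2.94, -0.07], [-3.05, 3.05]. Speed limits (rad/s): [2.57, 2.57, 3.14, 3.14, 3.14, 3.14].

## Interface

Orientations are given as a unit quaternion [w, x, y, z].
In Python, from workcell import arm gives the robot as it stands. The module is installed in compiled form; this text tells all that it offers.
- The arm moves only by the shell command python3 -m crank 'ROWS' [OPENING] [FORCE]. ROWS is a JSON list of rows, 1 to 8 of them, each an object with the fields x, y, z (the shift in mm), ax, ay, az (a rotation vector in rad); a field left out counts as zero; each row shifts and turns the commanded pose from where the row before left it, along the tool's axes as they then stand; what a row does not reach is not made up. A row lasts 1/8 s, in which the tool goes at most 62.5 mm and 0.188 rad, less where a joint would pass 70% of its speed; a pose out of reach is approached as far as the arm can. OPENING is the finger opening in mm, set as the command begins (- or left out keeps the last). The fingers move at their own pace and stop on an object; FORCE is the grip in N (left out, the last holds). Time passes only in rows, so rows that do not move let the fingers close. It prints the time, the measured TCP pose, the force, the opening and the grip force at its end. Input that does not fit is refused with a message, and nothing moves.
- arm.read_state(): the state, without advancing time (a new reading comes with each control period).
- arm.capture(name): name is "scene" or "side" or "wrist"; returns a dict with "color" (384x512x3 uint8, blue, green, red), "fx", "fy", "cx", "cy" (pixels), "k1" (the pictures are not rectified: a ray, as slopes to the right and down, at radius r is drawn at 1 + k1 r^2 times it, then the intrinsics apply), "origin" and "attitude" of the camera in the world; the wrist camera has in their place "hand_eye" (4x4, takes a point from camera to tool coordinates, whose origin is the TCP and whose axes are the flange's). Camera axes: x right, y up, looking along -z (the intrinsics and any distortion apply to the point x, -y, -z); pixel columns grow to the right and rows downward; lengths in mm; the calibration is good to about 2 mm. A picture is of the moment at which its call begins: read the wrist's pose just before it. There is no depth.
- arm.close_job(): hands the job in; it is judged then, once.
The state is a dict: "time": time; "qpos": joint angles; "qvel": joint speeds; "effort": joint torques, N m; "tcp_pos": TCP position; "ee_rot": TCP orientation; "ft_force": force on the tool from outside, world axes, zero at the start; "wrist_torque": the same for the moment, N m; "width": finger opening in mm; "grip_force": force on a finger pad.
Only numpy, scipy, OpenCV 4.12 (cv2) and the standard library are available. Lean on these libraries where they do the work, as an engineer would, in place of code of your own. Each camera call takes 0.05 s, during which the arm holds its last target. There are 200 camera calls.

## Working session

There is one attempt and no reset: what is moved stays moved. The work goes in short steps, Python scripts to look and compute and a shell command to move; the robot and the scene stay as the last step left them, time stands still between calls to the robot, and variables do not carry over. Pictures are saved under pics/ and viewed, at most 11 in all, crops included, and the job is handed in when it is done.

```bash
mkdir -p pics; cat > h.py <<'E'
import numpy as np, cv2, json
from scipy.spatial.transform import Rotation as R
from workcell import arm
def Rm(a):
    a=np.array(a,float)
    return a if a.shape==(3,3) else R.from_quat(a,scalar_first=True).as_matrix()
def ray(c,u,v,st=None):
    p=np.array([(u-c["cx"])/c["fx"],(v-c["cy"])/c["fy"]]);s=p.copy()
    for _ in range(20): s=p/(1+c["k1"]*(s@s))
    d=np.array([s[0],-s[1],-1.])
    if "origin" in c: return np.array(c["origin"],float),Rm(c["attitude"])@d
    H=np.array(c["hand_eye"]);T=Rm(st["ee_rot"])
    return np.array(st["tcp_pos"])+T@H[:3,3],T@(H[:3,:3]@d)
def onz(c,u,v,z,st=None):
    o,d=ray(c,u,v,st);return o+d*(z-o[2])/d[2]
def two(a,b):
    (o1,d1),(o2,d2)=a,b;d1=d1/np.linalg.norm(d1);d2=d2/np.linalg.norm(d2)
    t=np.linalg.lstsq(np.c_[d1,-d2],o2-o1,rcond=None)[0]
    p,q=o1+t[0]*d1,o2+t[1]*d2;return (p+q)/2,np.linalg.norm(p-q)
def proj(c,P,st=None):
    if "origin" in c: x=Rm(c["attitude"]).T@(np.array(P)-np.array(c["origin"]))
    else:
        H=np.array(c["hand_eye"]);x=H[:3,:3].T@(Rm(st["ee_rot"]).T@(np.array(P)-np.array(st["tcp_pos"]))-H[:3,3])
    s=np.array([x[0],-x[1]])/-x[2];s=s*(1+c["k1"]*(s@s))
    return s*[c["fx"],c["fy"]]+[c["cx"],c["cy"]]
E
python3 - <<'E'
from h import *
st=arm.read_state();print(st)
for n in("scene","side","wrist"):
    c=arm.capture(n);cv2.imwrite(f"pics/{n}0.png",c["color"]);print(n,{k:v for k,v in c.items() if k!="color"})
a=[cv2.imread(f"pics/{n}0.png") for n in("scene","side")]
E
```

```text
{'time': 0.0, 'qpos': array([-9.82406246e-01,  2.55737520e-01,  1.07021963e-01, -4.51938764e-04,
       -1.42389338e+00, -2.84594813e-01]), 'qvel': array([-0.00087013,  0.00073945, -0.00020748,  0.00165065,  0.00125552,
        0.00166227]), 'effort': array([-5.68041578e-04, -3.86629915e+01,  2.37934148e+01,  5.36530942e+00,
       -6.14015444e-03,  6.29832289e-05]), 'tcp_pos': array([ 164.43214682, -524.3364636 ,  230.41116353]), 'ee_rot': array([-1.80603819e-04, -1.51281226e-01,  9.88490323e-01,  9.15821626e-04]), 'ft_force': array([ 0.54362867, -0.82797255,  0.42369056]), 'wrist_torque': array([-0.00868403,  0.00583162, -0.01915161]), 'grip_force': 0.0, 'width': 85.52752048599741}
scene {'fx': 457.74135675947053, 'fy': 457.74135675947053, 'cx': 260.8070040407841, 'cy': 199.43555673027544, 'k1': -0.08268192990719093, 'origin': array([-84.63625635, 915.28677958, 731.01037477]), 'attitude': array([-0.29991151, -0.1575584 ,  0.44714368,  0.82782303])}
side {'fx': 365.01097921011404, 'fy': 365.01097921011404, 'cx': 255.42457075088922, 'cy': 195.0661458360089, 'k1': -0.054029713306122204, 'origin': array([ 569.65103655, -670.32848129,  668.19615548]), 'attitude': array([ 0.89125194,  0.45348794,  0.00283175, -0.00326292])}
wrist {'fx': 295.4592435196803, 'fy': 295.4592435196803, 'cx': 253.37535150756543, 'cy': 193.7792491512837, 'k1': -0.026687561852183645, 'hand_eye': array([[-8.81070261e-04,  9.48444004e-01,  3.16943519e-01,
         8.11889367e+01],
       [ 9.99999476e-01,  6.70691412e-04,  7.72871305e-04,
         4.43479859e-01],
       [ 5.20453859e-04,  3.16944034e-01, -9.48444099e-01,
        -1.41796787e+02],
       [ 0.00000000e+00,  0.00000000e+00,  0.00000000e+00,
         1.00000000e+00]])}
```

View pics/scene0.png

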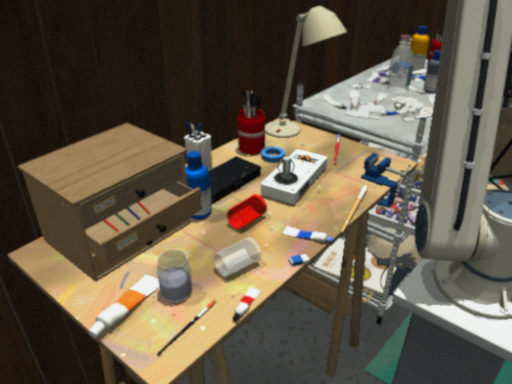

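View pics/side0.png

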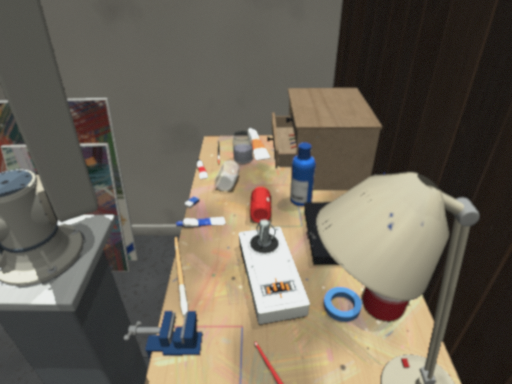

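The scene picture shows the glass jar at (237,257), the dryer post at (287,168) and the wheel near (308,157). In the side picture the jar is at (227,177), the post at (264,240) and the wheel at (279,287). I'll zoom in for edges.

```bash
python3 - <<'E'
import cv2,numpy as np
s=cv2.imread("pics/scene0.png");d=cv2.imread("pics/side0.png")
def crop(i,x,y,w,h):
    return cv2.resize(i[y:y+h,x:x+w],(400,300),interpolation=cv2.INTER_CUBIC)
o=np.vstack([np.hstack([crop(s,200,225,80,60),crop(s,250,140,88,66)]),np.hstack([crop(d,193,150,80,60),crop(d,215,220,140,105)])])
cv2.imwrite("pics/z.png",o)
E
```

```text
(no output)
```

View pics/z.png

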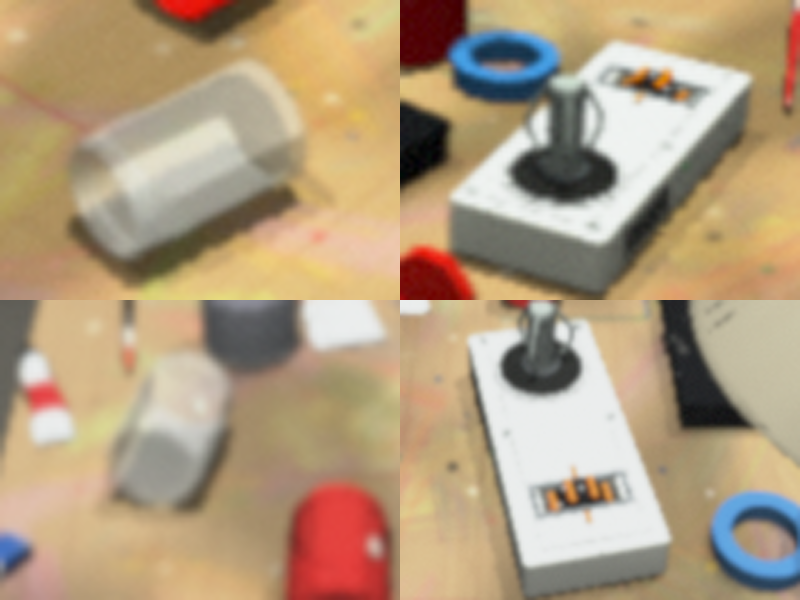

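```bash
python3 - <<'E'
from h import *
np.set_printoptions(precision=1,suppress=True)
s=arm.capture("scene");d=arm.capture("side")
A=[onz(s,*p,48) for p in [(261.4,184),(295.1,193.5),(327.4,156.9),(296.6,149.2)]]
B=[onz(d,*p,48) for p in [(281.5,227),(239.5,232.3),(258.8,313.8),(308.8,304)]]
for X in(A,B):
    X=np.array(X);print(X, [np.linalg.norm(X[i]-X[i-1]) for i in range(4)],X.mean(0), "y-axis deg",np.degrees(np.arctan2(*( (X[0]+X[1]-X[2]-X[3])[[1,0]]))))
print("post",onz(s,287,157.6,118),onz(d,265,221.8,118),"seat",onz(s,250+163/4.545,140+170/4.545,52),onz(d,215+141/2.857,220+65/2.857,52))
print("wheel",onz(s,250+255/4.545,140+84/4.545,52),onz(d,215+182/2.857,220+193/2.857,52))
print("jar mouth",onz(s,220.6,264,30),onz(d,231,167,30),"base",onz(s,253,249,30),onz(d,224,183,30))
for n,c,ps in(("bottle",s,(200,213)),("glass",s,(174,295)),("tube?",s,(310,235)),("red",s,(247,212))): print(n,onz(c,*ps,0))
E
```

```text
[[ 621.6   51.2   48. ]
 [ 518.4   29.6   48. ]
 [ 566.8 -211.3   48. ]
 [ 672.4 -190.8   48. ]] [np.float64(247.23659390737012), np.float64(105.45866983004939), np.float64(245.7346050233206), np.float64(107.60624427242811)] [594.8 -80.3  48. ] y-axis deg 101.62020466403575
[[ 634.2   40.6   48. ]
 [ 526.6   21.6   48. ]
 [ 572.9 -222.8   48. ]
 [ 675.8 -200.2   48. ]] [np.float64(244.36840686147647), np.float64(109.26957610903999), np.float64(248.70323814330933), np.float64(105.35719027282813)] [602.4 -90.2  48. ] y-axis deg 100.2774122432169
post [585.  -17.5 118. ] [589.6 -20.8 118. ] seat [586.6 -18.2  52. ] [588.5 -21.6  52. ]
wheel [ 608.1 -152.1   52. ] [ 616.  -159.8   52. ]
jar mouth [488.  359.8  30. ] [486.7 365.8  30. ] base [466.1 270.8  30. ] [469.7 271.3  30. ]
bottle [703.2 219.4   0. ]
glass [519.8 477.3   0. ]
tube? [413.1 104.5   0. ]
red [606.8 131.5   0. ]
```

```bash
cat >> h.py <<'E'
def to(pos,Rt,grasp=False):
    st=arm.read_state();T=Rm(st["ee_rot"]);Rt=np.array(Rt)
    pos=np.array(pos,float)+(Rt[:,2]*arm.grip_depth if grasp else 0)
    d=pos-st["tcp_pos"];rv=R.from_matrix(T.T@Rt).as_rotvec()
    f=lambda v,n=1:np.round(v,n)
    print("t",round(st["time"],2),"tcp",f(st["tcp_pos"]),"target",f(pos),"| move-first: tool d",f(T.T@d),"|",f(np.linalg.norm(d)),"then rv",f(rv,3),"|",f(np.linalg.norm(rv),3),"| rot-first d",f(Rt.T@d),"q",f(st["qpos"],2),"F",f(st["ft_force"]),"w",f(st["width"]))
def tool(az,t):
    """tool z: horizontal part toward azimuth az (deg), t deg off straight down; x is on the -az side"""
    a=np.radians(az);h=np.array([np.cos(a),np.sin(a),0]);t=np.radians(t)
    z=np.sin(t)*h-np.cos(t)*np.array([0,0,1]);y=np.array([-np.sin(a),np.cos(a),0]);
    return np.c_[np.cross(y,z),y,z]
E
python3 -m crank '[{"x":-50,"y":40,"z":-2.5},{"x":-50,"y":40,"z":-2.5},{"x":-50,"y":40,"z":-2.5},{"x":-50,"y":40,"z":-2.5},{"x":-50,"y":40,"z":-2.5},{"x":-50,"y":40,"z":-2.5},{"x":-50,"y":40,"z":-2.5},{"x":-50,"y":40,"z":-2.5}]' 85 80
python3 - <<'E'
from h import *
to([455,220,150],tool(78,30),True)
to([455,220,150],tool(78,0),True)
E
```

```text
time: 1.25
tcp_pos: [444.2, -108.3, 251.1]
ee_rot: [0.0, -0.152, 0.988, -0.0]
ft_force: [0.5, -1.4, -0.2]
width: 85.0
grip_force: 0.0
t 1.25 tcp [ 444.2 -108.3  251.1] target [456.9 229.1 133.8] | move-first: tool d [-113.2  318.2  117.3] | 357.5 then rv [-0.277 -0.473 -1.032] | 1.168 | rot-first d [-229.5   57.7  268. ] q [ 0.11  0.06 -0.07  0.   -1.43 -1.37] F [ 0.5 -1.4 -0.2] w 85.0
t 1.25 tcp [ 444.2 -108.3  251.1] target [455.  220.  131.3] | move-first: tool d [-108.6  310.   119.8] | 349.7 then rv [-1.000e-03  0.000e+00 -1.057e+00] | 1.057 | rot-first d [-323.4   57.7  119.8] q [ 0.11  0.06 -0.07  0.   -1.43 -1.37] F [ 0.5 -1.4 -0.2] w 85.0
```

```bash
python3 -m crank '[{"x":-19,"y":53,"z":8},{"x":-19,"y":53,"z":8},{"x":-19,"y":53,"z":8},{"x":-19,"y":53,"z":8},{"x":-19,"y":53,"z":8},{"x":-19,"y":53,"z":8}]'
python3 -m crank '[{"ax":-0.0395,"ay":-0.0675,"az":-0.1475},{"ax":-0.0395,"ay":-0.0675,"az":-0.1475},{"ax":-0.0395,"ay":-0.0675,"az":-0.1475},{"ax":-0.0395,"ay":-0.0675,"az":-0.1475},{"ax":-0.0395,"ay":-0.0675,"az":-0.1475},{"ax":-0.0395,"ay":-0.0675,"az":-0.1475},{"ax":-0.0395,"ay":-0.0675,"az":-0.1475},{}]'
python3 - <<'E'
from h import *
to([473,294.5,31],tool(78,30),True)
st=arm.read_state();c=arm.capture("wrist");im=c["color"].copy()
for P in [(467.6,269.8,30),(487.6,364,30)]:
    cv2.circle(im,tuple(int(v) for v in proj(c,P,st)),3,(0,255,0),1)
cv2.imwrite("pics/w1.png",im)
E
```

```text
time: 2.0
tcp_pos: [456.8, 229.2, 202.6]
ee_rot: [0.0, -0.151, 0.988, 0.0]
ft_force: [0.4, -0.6, 0.8]
width: 84.9
grip_force: 0.0
time: 3.0
tcp_pos: [457.6, 226.1, 202.5]
ee_rot: [0.201, -0.607, 0.752, 0.163]
ft_force: [0.4, -1.1, 0.3]
width: 85.0
grip_force: 0.0
t 3.0 tcp [457.6 226.1 202.5] target [474.9 303.6  14.8] | move-first: tool d [ 24.8  -0.8 202.3] | 203.8 then rv [-0.    -0.001 -0.004] | 0.004 | rot-first d [ 25.   -0.8 202.2] q [ 0.45  0.04 -0.17 -0.47 -1.07 -0.49] F [ 0.4 -1.1  0.3] w 85.0
```

View pics/w1.png

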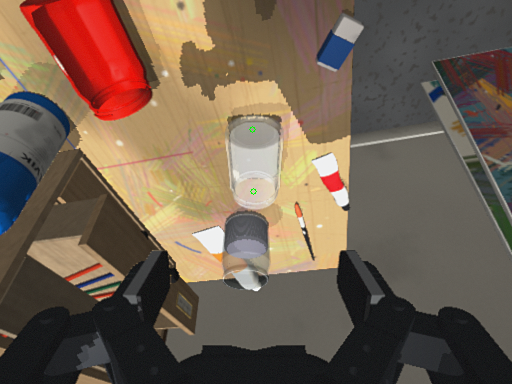

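The wrist picture shows the jar at columns 230–281, rows 115–207, centred on the projected base (253,129) and mouth (253,190) marks, so the measurement holds. I'll go down and grip.

```bash
python3 -m crank '[{"x":12.5,"z":40},{"x":12.5,"z":40},{"y":1,"z":40},{"z":40},{"z":25},{"z":17},{}]' 85 50
python3 -m crank '[{},{},{},{},{},{}]' 50 50
python3 - <<'E'
from h import *
to([473,294.5,31],tool(78,30),True)
E
```

```text
time: 3.92
tcp_pos: [471.9, 305.4, 14.5]
ee_rot: [0.2, -0.608, 0.751, 0.163]
ft_force: [0.1, 0.3, 0.0]
width: 84.5
grip_force: 0.0
time: 4.68
tcp_pos: [473.2, 304.9, 16.7]
ee_rot: [0.202, -0.608, 0.751, 0.163]
ft_force: [-1.6, -3.1, 6.6]
width: 60.2
grip_force: 55.6
t 4.67 tcp [473.2 304.9  16.7] target [474.9 303.6  14.8] | move-first: tool d [ 1.7 -2.   1.3] | 2.9 then rv [-0.001  0.001  0.001] | 0.001 | rot-first d [ 1.7 -2.   1.3] q [ 0.56  0.33 -0.31 -0.63 -0.65 -0.32] F [-1.6 -3.1  6.6] w 60.2
```

```bash
python3 -m crank '[{"x":-10,"z":-17.3},{"x":-20,"z":-34.6},{"x":-20,"z":-34.6},{"x":-20,"z":-34.6},{"x":-20,"z":-34.6},{"x":-20,"z":-34.6},{}]' - 70
python3 - <<'E'
from h import *
to([490,150,250],tool(120,-60),True)
to([490,150,250],tool(78,-60),True)
E
```

```text
time: 5.55
tcp_pos: [473.9, 305.5, 239.1]
ee_rot: [0.204, -0.608, 0.75, 0.162]
ft_force: [0.6, -0.3, -2.9]
width: 59.8
grip_force: 77.6
t 5.55 tcp [473.9 305.5 239.1] target [498.1 136.  240.6] | move-first: tool d [138.3 -59.  -82. ] | 171.2 then rv [ 0.204  1.495 -0.785] | 1.701 | rot-first d [ 80.8  63.8 136.8] q [ 0.6   0.08 -0.06 -0.4  -1.06 -0.68] F [ 0.6 -0.3 -2.9] w 59.8
t 5.55 tcp [473.9 305.5 239.1] target [486.6 134.2 240.6] | move-first: tool d [141.9 -48.1 -84.1] | 171.8 then rv [-0.005  1.574 -0.002] | 1.574 | rot-first d [ 83.8 -48.1 142.1] q [ 0.6   0.08 -0.06 -0.4  -1.06 -0.68] F [ 0.6 -0.3 -2.9] w 59.8
```

```bash
python3 -m crank '[{"x":34.5,"y":-15,"z":-22},{"x":34.5,"y":-15,"z":-22},{"x":34.5,"y":-15,"z":-22},{"x":34.5,"y":-15,"z":-22},{"ax":0.0204,"ay":0.1495,"az":-0.0785},{"ax":0.0204,"ay":0.1495,"az":-0.0785},{"ax":0.0204,"ay":0.1495,"az":-0.0785},{"ax":0.0204,"ay":0.1495,"az":-0.0785}]'
python3 - <<'E'
from h import *
to([490,150,250],tool(120,-60),True)
E
```

```text
time: 6.55
tcp_pos: [496.9, 132.6, 241.7]
ee_rot: [-0.017, 0.729, -0.679, 0.087]
ft_force: [-0.4, -1.1, -3.0]
width: 60.0
grip_force: 77.6
t 6.55 tcp [496.9 132.6 241.7] target [498.1 136.  240.6] | move-first: tool d [-3.4 -1.3  0.9] | 3.7 then rv [ 0.128  0.892 -0.464] | 1.013 | rot-first d [-2.  -2.7 -1.5] q [ 0.69  0.1  -0.14  0.18 -1.28 -0.66] F [-0.4 -1.1 -3. ] w 60.0
```

```bash
python3 -m crank '[{"ax":0.0213,"ay":0.1487,"az":-0.0773},{"ax":0.0213,"ay":0.1487,"az":-0.0773},{"ax":0.0213,"ay":0.1487,"az":-0.0773},{"ax":0.0213,"ay":0.1487,"az":-0.0773},{"ax":0.0213,"ay":0.1487,"az":-0.0773},{"ax":0.0213,"ay":0.1487,"az":-0.0773},{}]'
python3 - <<'E'
from h import *
to([586,-20,225],tool(120,-60),True)
E
```

```text
time: 7.42
tcp_pos: [496.3, 132.3, 239.5]
ee_rot: [0.252, 0.751, -0.432, 0.431]
ft_force: [-0.4, -0.4, -1.3]
width: 59.7
grip_force: 77.8
t 7.42 tcp [496.3 132.3 239.5] target [594.1 -34.  215.6] | move-first: tool d [ 76.   -1.8 178.9] | 194.4 then rv [0.003 0.001 0.004] | 0.005 | rot-first d [ 75.8  -1.6 179. ] q [ 1.07  0.32 -0.51  0.83 -1.5  -0.96] F [-0.4 -0.4 -1.3] w 59.7
```

```bash
python3 -m crank '[{"x":19,"y":-0.5,"z":44.7},{"x":19,"y":-0.5,"z":44.7},{"x":19,"y":-0.5,"z":44.7},{"x":19,"y":-0.5,"z":44.7},{},{}]'
python3 - <<'E'
from h import *
to([586,-20,225],tool(120,-60),True)
s=arm.capture("scene")["color"];d=arm.capture("side")["color"]
cv2.imwrite("pics/s2.png",s);cv2.imwrite("pics/d2.png",d)
k=lambda i,x,y,w,h:cv2.resize(i[y:y+h,x:x+w],(400,480),interpolation=cv2.INTER_CUBIC)
cv2.imwrite("pics/z2.png",np.hstack([k(s,240,90,100,120),k(d,210,140,100,120)]))
E
```

```text
time: 8.18
tcp_pos: [595.2, -34.0, 218.6]
ee_rot: [0.248, 0.75, -0.436, 0.432]
ft_force: [0.4, 1.0, -1.9]
width: 59.9
grip_force: 77.8
t 8.18 tcp [595.2 -34.  218.6] target [594.1 -34.  215.6] | move-first: tool d [-2.8  1.   1. ] | 3.1 then rv [ 0.001  0.005 -0.006] | 0.008 | rot-first d [-2.8  1.   1. ] q [ 0.61  0.29 -0.67  1.18 -1.19 -0.91] F [ 0.4  1.  -1.9] w 59.9
```

View pics/z2.png

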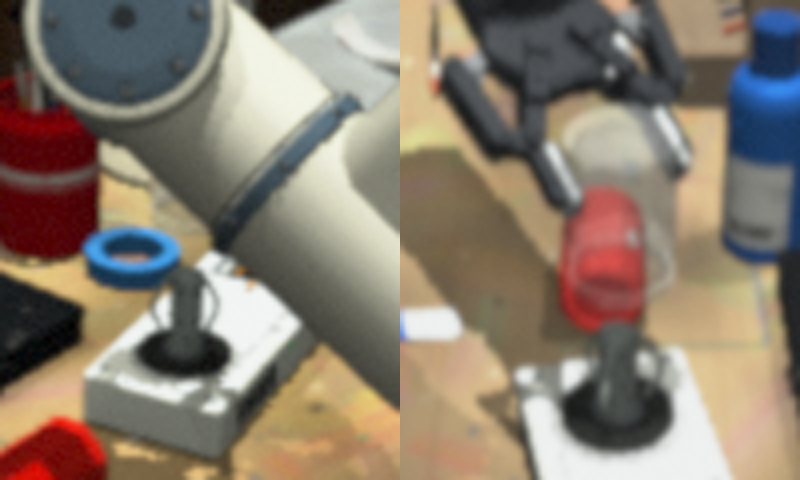

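```bash
python3 - <<'E'
from h import *
np.set_printoptions(precision=1,suppress=True)
d=arm.capture("side")
for z in(154,157.6,161): print(z,onz(d,265,207.5,z))
print(proj(d,(588.3,-22.1,157.6)),"base",proj(d,(588.3,-22.1,254)),[onz(d,210+200/4,140+145/4,254)])
print(proj(d,(589,-21,118)),proj(d,(589,-21,52)))
st=arm.read_state();c=arm.capture("wrist");im=c["color"].copy()
for P in [(588.3,-22.1,254),(588.3,-22.1,157.6),(588,-20.5,118)]:
    cv2.circle(im,tuple(int(v) for v in proj(c,P,st)),3,(0,255,0),1)
cv2.imwrite("pics/w2.png",im)
E
```

```text
154 [589.6 -12.8 154. ]
157.6 [589.4 -17.4 157.6]
161 [589.3 -21.8 161. ]
[264.6 208.8] base [264.9 172.8] [array([577.9, -35.4, 254. ])]
[264.7 221.9] [264.5 242.6]
```

View pics/w2.png

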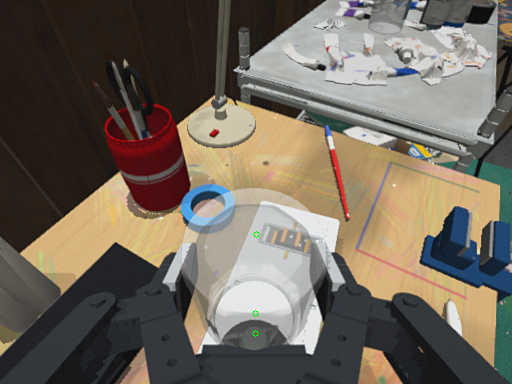

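The wrist picture shows the jar held squarely, with its base ellipse centred near (256,238), as predicted. The post is under it at (256,333). Now I'll lower it.

```bash
python3 -m crank '[{"x":-17.3,"z":10},{"x":-17.3,"z":10},{"x":-8.7,"z":5},{"x":-3.5,"z":2},{"x":-3.5,"z":2},{"x":-3.5,"z":2},{"x":-3.5,"z":2},{}]' - 100
python3 -m crank '[{"x":-2.6,"z":1.5},{"x":-2.6,"z":1.5},{"x":-2.6,"z":1.5},{"x":-2.6,"z":1.5},{}]'
```

```text
time: 9.38
tcp_pos: [595.6, -32.1, 152.0]
ee_rot: [0.248, 0.75, -0.435, 0.432]
ft_force: [-3.3, 4.8, 0.5]
width: 59.5
grip_force: 112.3
time: 10.0
tcp_pos: [597.3, -33.4, 147.5]
ee_rot: [0.249, 0.747, -0.435, 0.437]
ft_force: [-8.6, 0.8, 27.5]
width: 59.0
grip_force: 113.6
```

```bash
python3 -m crank '[{"x":3.5,"z":-2},{"x":3.5,"z":-2},{"x":-1,"z":-1.7},{"x":-1,"z":-1.7},{}]'
python3 - <<'E'
from h import *
s=arm.capture("side");to([586,-20,225],tool(120,-60),True)
cv2.imwrite("pics/z3.png",cv2.resize(s["color"][150:270,220:320],(600,600)[:2],interpolation=cv2.INTER_CUBIC))
E
```

```text
time: 10.62
tcp_pos: [594.0, -30.0, 150.5]
ee_rot: [0.249, 0.749, -0.435, 0.434]
ft_force: [0.8, -1.7, 8.7]
width: 59.4
grip_force: 111.8
t 10.68 tcp [594.  -29.9 150.4] target [594.1 -34.  215.6] | move-first: tool d [ 58.3   1.7 -29.5] | 65.4 then rv [ 0.    -0.001 -0.006] | 0.006 | rot-first d [ 58.3   2.  -29.5] q [ 0.6   0.38 -0.75  1.27 -1.13 -1.09] F [ 1.2 -1.5  9.1] w 59.3
```

View pics/z3.png

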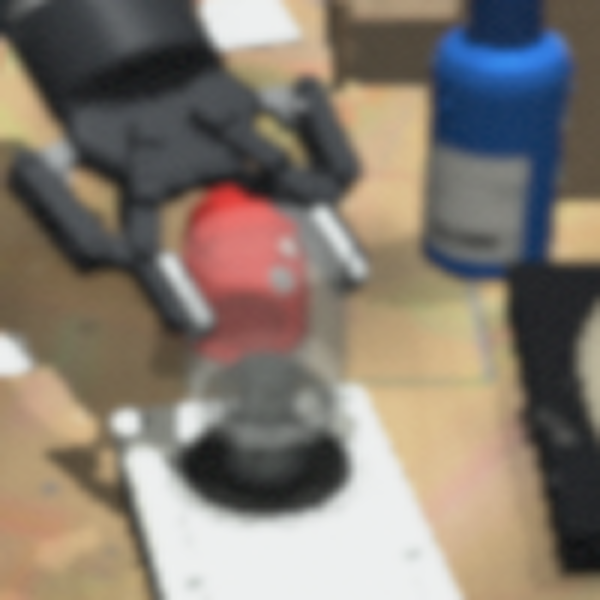

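The side view shows the mouth ellipse (265,410) concentric with the post (262). The lateral force is gone, so I'll push on.

```bash
python3 -m crank '[{"x":-2.6,"z":1.5},{"x":-2.6,"z":1.5},{"x":-2.6,"z":1.5},{}]'; python3 -m crank '[{"x":-2.6,"z":1.5},{"x":-2.6,"z":1.5},{}]'
```

```text
time: 11.18
tcp_pos: [594.5, -29.6, 142.2]
ee_rot: [0.249, 0.748, -0.435, 0.435]
ft_force: [2.9, -2.3, 8.9]
width: 58.8
grip_force: 111.9
time: 11.55
tcp_pos: [594.4, -29.7, 136.3]
ee_rot: [0.249, 0.748, -0.435, 0.435]
ft_force: [1.0, -2.1, 11.1]
width: 59.1
grip_force: 112.1
```

```bash
python3 -m crank '[{"x":-2.6,"z":1.5},{"x":-2.6,"z":1.5},{"x":-2.6,"z":1.5},{"x":-2.6,"z":1.5},{}]'; python3 -m crank '[{"x":-1.7,"z":1},{"x":-1.7,"z":1},{"x":-1.7,"z":1},{}]'
```

```text
time: 12.18
tcp_pos: [593.3, -29.5, 120.5]
ee_rot: [0.249, 0.75, -0.435, 0.432]
ft_force: [4.9, -3.2, -1.3]
width: 59.7
grip_force: 110.9
time: 12.68
tcp_pos: [593.4, -29.0, 114.6]
ee_rot: [0.248, 0.75, -0.435, 0.432]
ft_force: [4.5, -0.6, -1.2]
width: 59.5
grip_force: 111.2
```

```bash
python3 -m crank '[{"x":-0.87,"z":0.5},{"x":-0.87,"z":0.5},{}]'; python3 -m crank '[{"x":-0.87,"z":0.5},{"x":-0.87,"z":0.5},{}]';
```

```text
time: 13.05
tcp_pos: [593.5, -29.1, 113.9]
ee_rot: [0.249, 0.75, -0.435, 0.433]
ft_force: [-0.1, 2.6, 6.1]
width: 59.7
grip_force: 112.2
time: 13.42
tcp_pos: [593.7, -29.2, 113.9]
ee_rot: [0.249, 0.749, -0.434, 0.434]
ft_force: [-6.6, 5.6, 15.5]
width: 59.2
grip_force: 113.4
```

```bash
python3 -m crank '[{"x":1,"z":-0.6},{}]'; python3 -m crank '[{},{},{},{}]' 85; python3 -m crank '[{"z":-10},{"z":-25},{"z":-40},{"z":-40},{"z":-40},{}]'
python3 - <<'E'
from h import *
np.set_printoptions(precision=1,suppress=True)
to([620,-160,220],tool(101.5,0))
to([620,-160,220],tool(191,0))
d=arm.capture("side")
cv2.imwrite("pics/z4.png",cv2.resize(d["color"][150:270,220:320],(500,600),interpolation=cv2.INTER_CUBIC))
E
```

```text
time: 13.68
tcp_pos: [593.7, -29.1, 113.9]
ee_rot: [0.248, 0.749, -0.435, 0.433]
ft_force: [-1.6, 3.3, 8.4]
width: 59.3
grip_force: 112.3
time: 14.18
tcp_pos: [593.0, -29.6, 112.0]
ee_rot: [0.249, 0.75, -0.435, 0.432]
ft_force: [-0.6, 0.3, 1.4]
width: 85.2
grip_force: 0.0
time: 14.92
tcp_pos: [526.4, 90.2, 191.6]
ee_rot: [0.246, 0.751, -0.434, 0.433]
ft_force: [-0.4, 0.0, -0.6]
width: 85.4
grip_force: 0.0
t 14.93 tcp [526.4  90.2 191.6] target [ 620. -160.  220.] | move-first: tool d [157.7  44.4 212.9] | 268.6 then rv [-0.2 -1.   0.3] | 1.086 | rot-first d [263.8 -41.9 -28.4] q [ 0.9  0.3 -0.6  0.9 -1.4 -1. ] F [-0.4  0.  -0.6] w 85.4
t 14.93 tcp [526.4  90.2 191.6] target [ 620. -160.  220.] | move-first: tool d [157.7  44.4 212.9] | 268.6 then rv [ 0.6 -0.9 -1.1] | 1.575 | rot-first d [ 44.2 263.5 -28.4] q [ 0.9  0.3 -0.6  0.9 -1.4 -1. ] F [-0.4  0.  -0.6] w 85.4
```

View pics/z4.png

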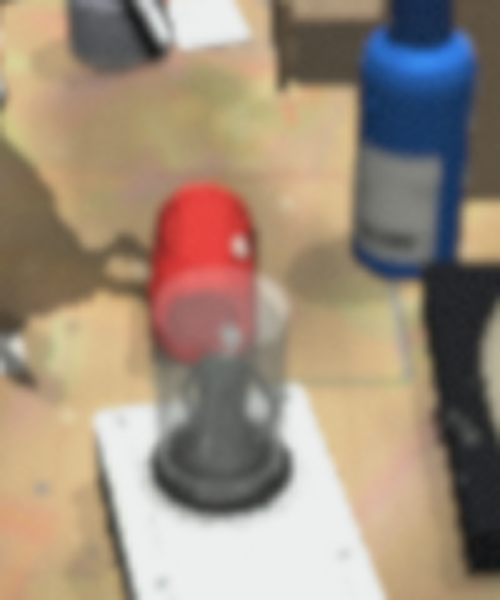

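The side view shows the jar standing mouth-down, seated concentrically on the black ring (220,480), released. Next is the wheel.

```bash
python3 -m crank '[{"z":-40},{}]' 0 30
python3 - <<'E'
from h import *
to([585,-165,240],tool(101.5,0))
E
```

```text
time: 15.22
tcp_pos: [509.1, 118.0, 210.9]
ee_rot: [0.248, 0.75, -0.435, 0.432]
ft_force: [-0.5, -0.3, -1.5]
width: 51.2
grip_force: 0.0
t 15.22 tcp [509.1 118.  210.9] target [ 585. -165.  240.] | move-first: tool d [168.1  75.5 229.6] | 294.4 then rv [-0.172 -1.033  0.29 ] | 1.086 | rot-first d [292.4 -17.9 -29.1] q [ 1.02  0.35 -0.57  0.87 -1.42 -1.  ] F [-0.5 -0.3 -1.5] w 51.2
```

```bash
python3 -m crank '[{"ax":-0.0287,"ay":-0.1722,"az":0.0483},{"ax":-0.0287,"ay":-0.1722,"az":0.0483},{"ax":-0.0287,"ay":-0.1722,"az":0.0483},{"ax":-0.0287,"ay":-0.1722,"az":0.0483},{"ax":-0.0287,"ay":-0.1722,"az":0.0483},{"ax":-0.0287,"ay":-0.1722,"az":0.0483},{"z":-30}]'
python3 -m crank '[{"x":58.4,"y":-3.6},{"x":58.4,"y":-3.6},{"x":58.4,"y":-3.6},{"x":58.4,"y":-3.6},{"x":58.4,"y":-3.6},{},{}]'
python3 - <<'E'
from h import *
np.set_printoptions(precision=1,suppress=True)
to([585,-165,240],tool(101.5,0))
st=arm.read_state();c=arm.capture("wrist");im=c["color"];cv2.imwrite("pics/w5.png",im)
p=proj(c,(613,-156,55),st).astype(int);print(p);x,y=np.clip(p-[64,48],0,[384,288])
print(x,y);cv2.imwrite("pics/z5.png",cv2.resize(im[y:y+96,x:x+128],(800,600),interpolation=cv2.INTER_CUBIC))
E
```

```text
time: 16.1
tcp_pos: [508.7, 113.2, 238.6]
ee_rot: [0.002, 0.771, -0.636, -0.003]
ft_force: [0.5, 0.9, -0.6]
width: 0.1
grip_force: 0.0
time: 16.98
tcp_pos: [583.7, -166.7, 239.3]
ee_rot: [0.001, 0.773, -0.634, -0.001]
ft_force: [-0.4, 1.3, 0.1]
width: 0.2
grip_force: 0.0
t 16.98 tcp [ 583.7 -166.7  239.3] target [ 585. -165.  240.] | move-first: tool d [-1.4 -1.6 -0.7] | 2.2 then rv [ 0.  0. -0.] | 0.005 | rot-first d [-1.4 -1.6 -0.7] q [-0.   0.4  0.3  0.  -1.5  0.2] F [-0.4  1.3  0.1] w 0.2
[226 174]
162 126
```

View pics/z5.png

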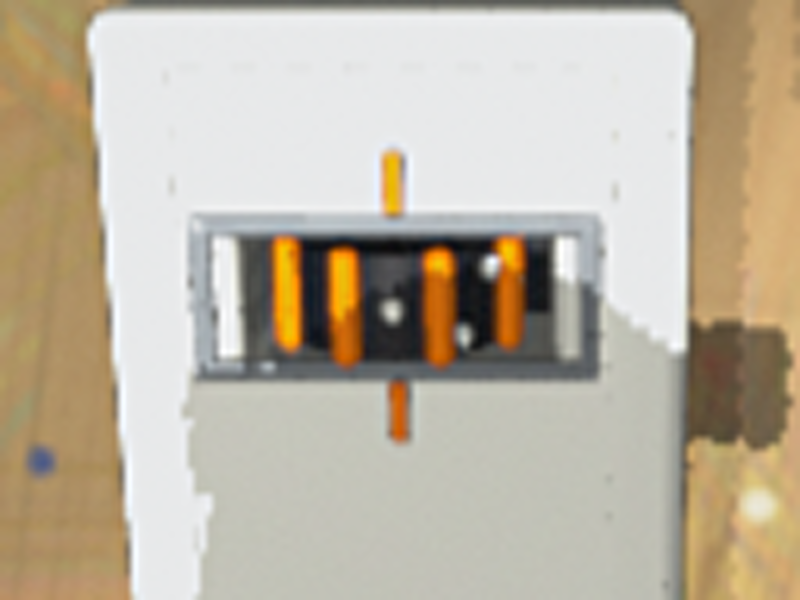

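Seen from above, with the robot side at the right, one dot is on top at (392,311) and two dots come next on the robot side. So two clicks are needed. Both ridges are symmetric about column 392.

```bash
python3 - <<'E'
from h import *
np.set_printoptions(precision=1,suppress=True)
st=arm.read_state();c=arm.capture("wrist")
f=lambda x,y,z:onz(c,162+x/6.25,126+y/6.25,z,st)
print(f(396,297,48),f(392,307,57.4),f(392,311,55.5)); W=(f(396,297,48)+f(392,307,57.4))/2
u,v=f(393,183,48),f(399,410,48);print("y-axis deg",np.degrees(np.arctan2(*(v-u)[[1,0]])))
W[2]=55.5;a=np.radians(101.2);ex=np.array([np.sin(a),-np.cos(a),0]);print(W,ex)
P=W-36*ex;to([P[0],P[1],100],tool(101.2,0))
E
```

```text
[ 614.6 -154.2   48. ] [ 614.6 -154.8   57.4] [ 614.6 -153.5   55.5]
y-axis deg 101.09454637481788
[ 614.6 -154.5   55.5] [1.  0.2 0. ]
t 17.07 tcp [ 584.1 -165.4  240.3] target [ 579.3 -161.5  100. ] | move-first: tool d [ -4.8   3.6 140.3] | 140.4 then rv [ 0. -0.  0.] | 0.005 | rot-first d [ -4.8   4.  140.3] q [-0.   0.4  0.3  0.  -1.5  0.2] F [0.  0.5 0.3] w -0.0
```

```bash
python3 -m crank '[{"x":-4,"y":3.8,"z":45},{"z":50},{"z":45},{"z":30},{"z":10},{"z":4.5},{}]'; python3 -m crank '[{"y":-3},{"y":-3},{}]'
python3 - <<'E'
from h import *
W=np.array([614.8,-155.5,55.8]);a=np.radians(101.2);ex=np.array([np.sin(a),-np.cos(a),0])
to(W-30*ex,tool(101.2,0))
E
```

```text
time: 17.95
tcp_pos: [580.5, -162.9, 57.3]
ee_rot: [0.0, 0.774, -0.633, 0.001]
ft_force: [0.2, 1.2, -1.1]
width: 0.3
grip_force: 0.0
time: 18.32
tcp_pos: [586.1, -161.8, 56.3]
ee_rot: [0.001, 0.774, -0.633, -0.0]
ft_force: [0.8, 0.3, -0.8]
width: -0.2
grip_force: 0.0
t 18.32 tcp [ 586.1 -161.8   56.3] target [ 585.4 -161.3   55.8] | move-first: tool d [-0.6  0.6  0.5] | 1.0 then rv [ 0.001 -0.001  0.004] | 0.004 | rot-first d [-0.6  0.6  0.5] q [-0.01  0.47 -0.03  0.   -1.07  0.21] F [ 0.8  0.3 -0.8] w -0.2
```

Now I'm 29 mm behind the wheel top. I'll advance slowly and watch the force.

```bash
for i in 1 2 3 4; do python3 -m crank '[{"y":-1.5,"z":0.1},{"y":-1.5}]' | grep -E "tcp|force: \["; done
```

```text
tcp_pos: [588.6, -161.3, 55.9]
ft_force: [-0.0, 0.5, 0.1]
tcp_pos: [591.6, -160.7, 55.8]
ft_force: [-0.4, 0.2, 0.0]
tcp_pos: [594.5, -160.0, 55.7]
ft_force: [0.5, 0.4, 0.2]
tcp_pos: [597.4, -159.5, 55.6]
ft_force: [-1.4, -0.1, 0.4]
```

```bash
for i in 1 2 3 4; do python3 -m crank '[{"y":-1.5},{"y":-1.5}]' | grep -E "tcp|force: \["; done
```

```text
tcp_pos: [598.6, -159.3, 55.7]
ft_force: [-6.5, 0.5, 7.1]
tcp_pos: [602.7, -158.8, 56.8]
ft_force: [-3.1, -0.1, 4.9]
tcp_pos: [606.5, -157.6, 55.5]
ft_force: [-0.6, -0.8, 1.1]
tcp_pos: [609.7, -157.0, 56.0]
ft_force: [-1.1, 1.1, 4.5]
```

```bash
python3 -m crank '[{"z":-10},{"y":5,"z":-50},{"y":25,"z":-50},{"z":-20},{}]'
python3 - <<'E'
from h import *
st=arm.read_state();c=arm.capture("wrist");im=c["color"]
p=proj(c,(614.8,-155,55),st).astype(int);x,y=p-[48,36]
cv2.imwrite("pics/z6.png",cv2.resize(im[y:y+72,x:x+96],(600,450),interpolation=cv2.INTER_CUBIC));print(x,y,st["tcp_pos"])
E
```

```text
time: 20.95
tcp_pos: [580.9, -163.1, 188.4]
ee_rot: [-0.0, 0.774, -0.633, 0.002]
ft_force: [-1.0, -0.3, -1.2]
width: 0.1
grip_force: 0.0
170 148 [ 580.86066258 -163.10153611  188.36540896]
```

View pics/z6.png

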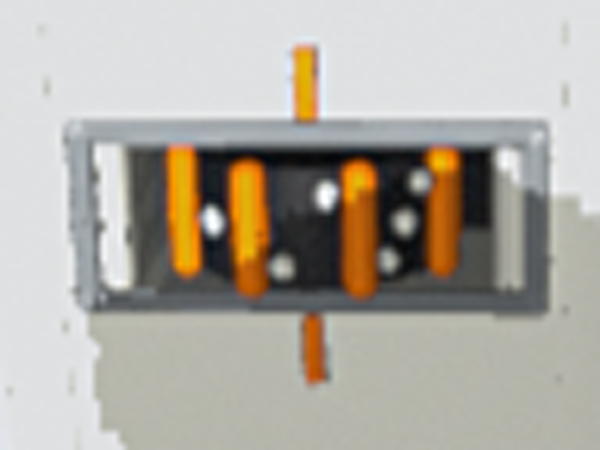

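One click made: two dots are on top and three next. I'll repeat the same stroke.

```bash
python3 -m crank '[{"y":-4,"z":45},{"y":-4,"z":45},{"z":30},{"z":10},{"z":2.7},{}]' | grep tcp;  for i in 1 2 3; do python3 -m crank '[{"y":-1.5},{"y":-1.5}]' | grep -E "tcp|force: \["; done
```

```text
tcp_pos: [588.3, -161.6, 54.0]
tcp_pos: [591.1, -160.9, 53.8]
ft_force: [0.8, -0.1, -0.6]
tcp_pos: [593.7, -160.3, 53.1]
ft_force: [-1.0, -0.0, -1.2]
tcp_pos: [596.5, -159.6, 52.9]
ft_force: [0.3, -0.3, 0.5]
```

```bash
python3 -m crank '[{"z":-2.3},{}]' | grep tcp;  for i in 1 2 3 4; do python3 -m crank '[{"y":-1.5},{"y":-1.3}]' | grep -E "tcp|force: \["; done
```

```text
tcp_pos: [596.6, -159.7, 55.6]
tcp_pos: [598.0, -159.4, 55.3]
ft_force: [-5.5, -0.4, 4.8]
tcp_pos: [600.5, -159.2, 55.8]
ft_force: [-5.7, -1.5, 4.6]
tcp_pos: [604.9, -158.0, 55.2]
ft_force: [-1.4, -0.6, 2.5]
tcp_pos: [608.6, -157.3, 55.6]
ft_force: [0.8, -0.5, 1.5]
```

```bash
python3 -m crank '[{"z":-10},{"y":5,"z":-50},{"y":25,"z":-50},{"z":-20},{}]' | grep tcp
python3 - <<'E'
from h import *
st=arm.read_state();c=arm.capture("wrist");im=c["color"]
p=proj(c,(614.8,-155,55),st).astype(int);x,y=p-[48,36]
d=arm.capture("side")["color"]
cv2.imwrite("pics/z7.png",np.hstack([cv2.resize(im[y:y+72,x:x+96],(440,330),interpolation=cv2.INTER_CUBIC),cv2.resize(d[180:255,220:300],(352,330),interpolation=cv2.INTER_CUBIC)]))
E
```

```text
tcp_pos: [579.1, -163.3, 187.9]
```

View pics/z7.png

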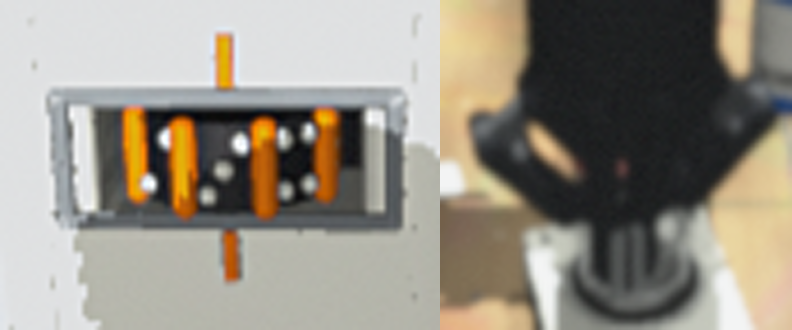

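Three dots now lie between the pointers at (225,170). The jar is still on its ring and the gripper is clear of everything.

```bash
python3 -c "
from workcell import arm
print(arm.close_job())"
```

```text
the job is handed in; nothing more can be done
None
```

The jar is mouth-down on the dryer's seat ring and released, the timer wheel shows three dots, the bystanders were not touched, and the job is handed in (no verdict was returned).

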